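Close the burr gap of a grinder through its adjuster slot

TASK

The burr grinder is set too coarse: take the flat adjusting key from its wooden block, reach with its blade through the narrow slot in the grinder's steel cover, and turn the toothed wheel underneath, tooth by tooth the way the raised arrow points, until the burrs meet and the wheel gives no further under a firm push of about 12 N held for a moment. Never strain the met burrs with more than 25 N nor press anywhere on the grinder with more than 40 N, and keep the gripper itself off it. Then leave the wheel there and put the key back in its block, fully down, with the things round about left where they are.

Things in the scene. Friction and masses are not known exactly. Their poses are not given: they have to be found in the camera images.
- grinder: Grey burr grinder fixed to the worktop, 130 (x) x 150 (y) x 100 mm high with a steel cover 4 mm thick as its top face; a clear hopper with a black lid, 72 mm wide, rises on its rear half to 169 mm, starting 27 mm behind the slot's centre line. Origin at the centre of its underside; x points from its front (dial) to its rear, y along the slot the way the raised arrow points, z up.
- slot (a point): Centre of the access slot, in the plane of the cover's top face, 100 mm above the worktop and 35 mm in front of the grinder's centre. The slot is 14 mm wide (grinder x) and 40 mm long (grinder y, 20 mm either way of this point). Axes as the grinder's.
- wheel (a point): Centre of the star wheel, on its level axis (along grinder x), 46 mm below the slot's centre. Ten teeth, 36 degrees or about 21 mm apart, each 5 mm thick with a round tip, 14 mm wide. Tip radius 39 mm: tips pass 7 mm below the cover's top face; root radius 26 mm: 20 mm below it. It stays where it is left; turning it takes about 3 N at the teeth.
- star_wheel (a joint): Turn of the wheel, rad; grows as its top moves the way of the arrow. A black dial with a white pointer on the grinder's front turns with it. Where the burrs meet is not marked, one to three teeth away at the start: there it stops dead, and the force on the blade climbs.
- key_grip (a point): Adjusting key, 0.12 kg, stands upright with its blade down in the wooden block. This point is the centre of its black handle, 26 (key x) x 18 (key y) x 60 mm high. Under the handle's flat foot a steel blade 9 (key x) x 5 (key y) mm hangs 50 mm down. Key z runs up from blade to handle.
- key_tip (a point): Centre of the lower end of the key's blade, 80 mm below the centre of the handle.
- socket (a point): Centre of the socket's mouth in the top face of the key block (light wood, fixed, 74 x 56 mm, foot 86 x 68 mm), 62 mm above the worktop. Socket 13 (x) x 9 (y) mm, chamfered, 56 mm deep; two dark round marks lie 24 mm either side along x. Key home: handle's foot on the block, blade tip 50 mm below this point. The key starts with its axes along this point's.
- salt_shaker: Salt shaker, 44 x 44 x 90 mm, bystander; origin under its centre.
- teaspoon: Teaspoon lying flat, 130 x 27 x 11 mm, bystander; origin under its centre.
- heart_mug: Mug with handle, 106 x 73 x 88 mm, bystander; origin under its centre.
- candle_jar: Candle in a glass, 76 x 76 x 90 mm, bystander; origin under its centre.
- tea_box: Carton, 68 x 132 x 122 mm, bystander; origin under its centre.
- spoon_rest: Flat black spoon rest, 160 x 90 x 12 mm, bystander; origin under its centre.
There are look-alikes about, which are no part of the job. There is more than one size of the part that bears key_grip; the job needs the smallest. Leave any orange look-alike of the part that bears socket alone.

How it is judged:
On the way, in this order (a step that is already met when the one before it is completed fails the run):
1. the key's blade is through the slot, at least 6 mm below the cover's top face (horizontal distance between key_tip and slot below 0.021 m and z of key_tip in the frame of slot between -0.03 and -0.006 m), for 0.1 s.
2. with the key's blade in the slot the wheel is pushed firmly, with over 8 N, against the meeting burrs (value of joint star_wheel above 1.87 rad and contact force between key and grinder above 8 N and horizontal distance between key_tip and slot below 0.021 m and z of key_tip in the frame of slot below -0.006 m), for 0.2 s.
At the end, for the whole second after the job is handed in: The wheel stands where the burrs meet (at most 0.05 rad, about 2 mm at the teeth, short of it), and the key stands in its socket, its handle centre within 6 mm of the socket's axis, within 4 mm of fully down and upright within 0.08 rad (value of joint star_wheel above 1.85 rad and horizontal distance between key_grip and socket below 0.006 m and z of key_tip in the frame of socket below -0.046 m and angle between key_grip's own z axis and vertical below 0.08 rad); the robot touches nothing.
It fails at once if the key strains the met burrs (wheel within 0.03 rad of where they meet) with more than 25 N (value of joint star_wheel above 1.87 rad and contact force between key and grinder above 25 N).
It fails at once if the key pushes or presses on the grinder or its wheel with more than 40 N (contact force between key and grinder above 40 N).
It fails at once if the fingers push on the grinder or its wheel (contact force between the fingers and grinder above 4 N).
It fails at once if a bystander is shifted by more than 3 cm (distance of any of salt_shaker, teaspoon, heart_mug, candle_jar, tea_box, spoon_rest from where it was at the start of the episode above 0.03 m).
It also fails if it takes over 72 s, if anything falls off the work surface, if the arm or the gripper's body presses on something with over 40 N, if the wrist force passes 120 N, or if a joint passes its speed limit or range.

ROBOT

A 7-joint arm with a two-finger parallel gripper is mounted at the origin on a cart in front of the work surface, level with it; the furniture and walls round the work are solid. World frame = base frame: x ahead of the robot, y to its left, z up, the work surface at z = 0. Lengths are in m, angles in rad, forces in N, time in s.
With the tool pointing down it reaches from about 0.425 to 0.875 m from the base axis. Payload 8.4 kg.
Tool frame: the origin (TCP) lies between the finger pads; the fingertips stand 25 mm ahead of it and the grasp point (between the pads) lies 6 mm ahead of it; z points along the fingers, y is the line along which they close (so a half turn about z gives the same grasp; the last joint's range is limited). The gripper opens to 85 mm and grips with 20 to 120 N. Pads are 22 mm wide; open, the fingers measure 114 mm over their backs; the gripper's body (76 mm by 85 mm) begins 54 mm behind the grasp point. The pads swing forward as they close: fully open they stand 13 mm farther back than shut.
Start: joints at [-1.408, 0.333, 0.04, 1.465, -0.013, 1.343, -0.059], TCP at [0.168, 0.628, 0.256] pointing down, gripper open.
Joint ranges: [-2.58, 2.58], [-0.38, 2.09], [-1.3, 1.39], [0.25, 2.4], [-1.5, 4.64], [0.08, 2.09], [-2.65, 2.65]. Speed limits (rad/s): [2.22, 2.22, 2.79, 2.79, 3.14, 3.14, 3.14].

INTERFACE

Orientations are given as a rotation vector (axis times angle).
In Python, from station import sensors, capture, arm gives the robot as it stands.
- The arm moves only by the tool drive_tool, never from a script. Its argument "motion" is text: rows parted by semicolons, each of 6 numbers parted by spaces: the shift along the world's x, y, z in mm, then the turn, a rotation vector about the world's x, y, z in rad. A call has 1 to 8 rows; each row is the pose to reach, as a shift and turn from the pose commanded when the call began; what a row does not reach only later rows make up. A row lasts 1/8 s, in which the tool goes at most 62.5 mm and 10.7 degrees, less where a joint would pass 70% of its speed; a pose out of reach is approached as far as the arm can. A call with a gripper value outside its range is refused whole. "grip" is the closure, from 0 (fully open) to 1 (shut), set as the call begins (left out, the last holds). The fingers move at their own pace and stop on an object; "squeeze" is the grip in N (left out, the last holds). Time passes only in rows, so rows that repeat a pose let the fingers close. It gives the time, the measured TCP pose, the force, the opening and the grip force at its end, in the units of the state.
- sensors.observe(): the state, without advancing time (a new reading comes with each control period).
- capture(name): name is "side" or "top" or "wrist"; returns a dict with "frame" (420x560x3 uint8, blue, green, red), "range_z" (420x560 float32, m along the optical axis (not along the pixel's ray), 0 where there is no reading), "mtx" (3x3 intrinsics, pixels), "cam_to_world" (4x4, takes a point from camera to world coordinates). Camera axes: x right, y up, looking along -z (the intrinsics and any distortion apply to the point x, -y, -z); pixel columns grow to the right and rows downward; lengths in m; the calibration is good to about 2 mm. A picture is of the moment at which its call begins.
- arm.sign_off(): hands the job in; it is judged then, once.
The state is a dict: "t": time; "joint_positions": joint angles; "qd": joint speeds; "tau": joint torques, N m; "tcp_pos": TCP position; "tcp_rot": TCP orientation; "ft_force": force on the tool from outside, world axes, zero at the start; "ft_torque": the same for the moment, N m; "finger_gap": finger opening in m; "finger_force": force on a finger pad.
Only numpy, scipy, OpenCV 4.12 (cv2) and the standard library are available. Lean on these libraries where they do the work, as an engineer would, in place of code of your own. Each camera call takes 0.05 s, during which the arm holds its last target. There are 200 camera calls.

## Working session

There is one attempt and no reset: what is moved stays moved. The work goes in short steps, Python scripts to look and compute and a tool call to move; the robot and the scene stay as the last step left them, time stands still between calls to the robot, and variables do not carry over. Pictures are saved under pics/ and viewed, at most 10 in all, crops included, and the job is handed in when it is done.

Besides the shell and the picture viewer there is one more tool, called after "Call:" by a JSON object that holds its "api" and its "payload". drive_tool: Moves the arm, as the interface text tells. Its arguments: {"type":"object","properties":{"motion":{"type":"string"},"grip":{"type":"number"},"squeeze":{"type":"number"}},"required":["motion"]}

```bash
mkdir -p pics; ls
python3 - <<'E'
from station import sensors,capture,arm
import cv2,numpy as np,pickle
d={}
for n in("side","top"):
    c=capture(n);d[n]=c;cv2.imwrite(f"pics/{n}0.png",c["frame"]);print(n,c["mtx"].round(1).tolist(),c["cam_to_world"].round(3).tolist())
pickle.dump(d,open("c0.pkl","wb"))
s=sensors.observe();print({k:s[k] for k in("t","tcp_pos","tcp_rot","finger_gap","ft_force")})
E
```

```text
pics
side [[425.4, 0.0, 276.5], [0.0, 425.4, 217.0], [0.0, 0.0, 1.0]] [[-0.896, 0.203, -0.396, 0.021], [-0.445, -0.426, 0.788, 1.093], [-0.009, 0.882, 0.472, 0.747], [0.0, 0.0, 0.0, 1.0]]
top [[441.5, 0.0, 275.1], [0.0, 441.5, 209.6], [0.0, 0.0, 1.0]] [[0.401, 0.85, -0.342, 0.021], [-0.916, 0.369, -0.158, -0.205], [-0.008, 0.377, 0.926, 1.546], [0.0, 0.0, 0.0, 1.0]]
{'t': 0.1, 'tcp_pos': array([0.16815707, 0.62747867, 0.25553394]), 'tcp_rot': array([-4.10072873e-01, -3.11463159e+00,  2.28944830e-03]), 'finger_gap': 0.08522906447965196, 'ft_force': array([ 0.20226406,  0.1223001 , -0.60518197])}
```

View pics/side0.png

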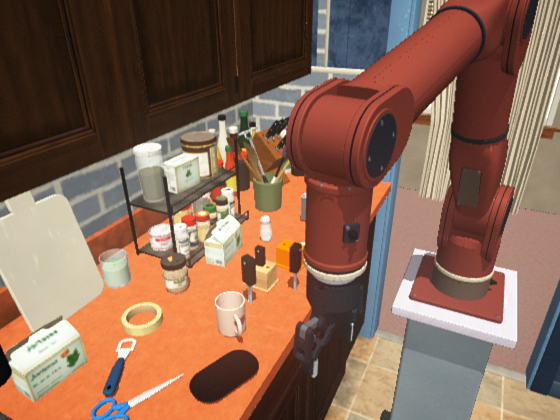

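View pics/top0.png

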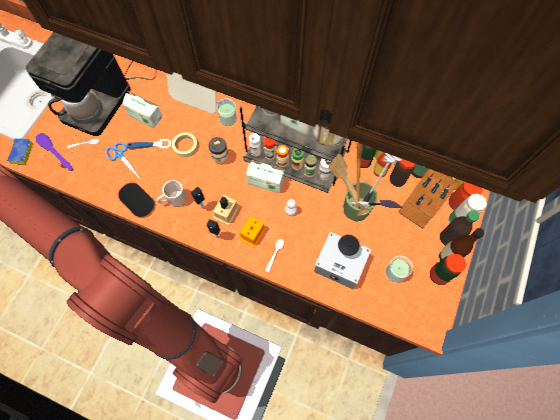

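The top view shows the grinder at about (343,260), the wood block at (225,210), an orange block at (252,231) and black handles at (224,202), (198,196) and (213,228). I'll enlarge these areas.

Run:
```python
import cv2,numpy as np,pickle
d=pickle.load(open("c0.pkl","rb"))
t=d["top"]["frame"];s=d["side"]["frame"]
r=lambda a:cv2.resize(a,(400,300),interpolation=cv2.INTER_CUBIC)
a=r(t[175:250,180:280]);b=r(t[225:300,295:395]);c=r(s[235:310,225:325])
cv2.imwrite("pics/crop1.png",np.vstack([np.hstack([a,b]),np.hstack([c,r(s[160:310,200:400])])]))
```

```text
(no output)
```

View pics/crop1.png

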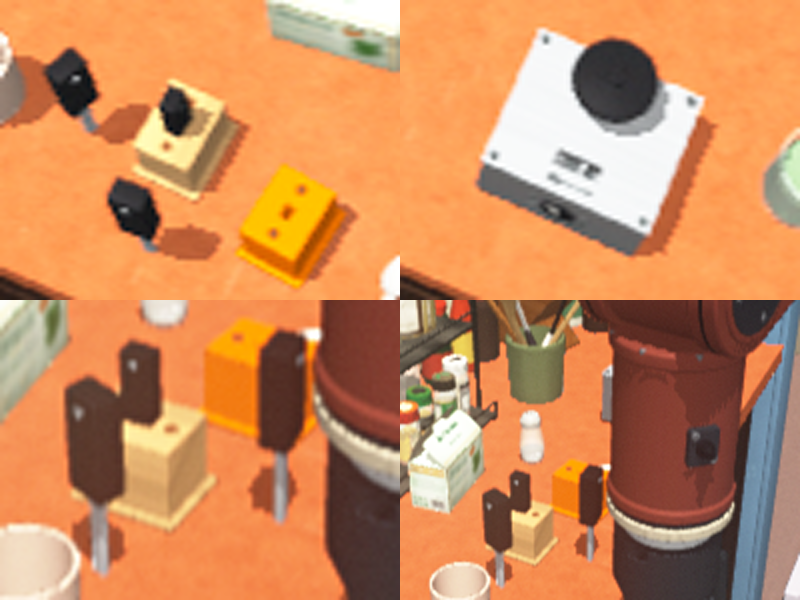

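The wood block carries the smallest key. Two bigger keys stand beside it, at about (198,196) and (213,228). The grinder's slot is dark and sits near (438,265) in the top image. Next I'll measure using masks and depth.

```bash
cat > h.py <<'E'
import cv2,numpy as np
def cloud(c):
    K=c["mtx"];z=c["range_z"].astype(float);v,u=np.indices(z.shape)
    P=np.stack([(u-K[0,2])/K[0,0]*z,-(v-K[1,2])/K[1,1]*z,-z,np.ones_like(z)],-1)@c["cam_to_world"].T
    P=P[...,:3];P[z==0]=np.nan;return P
def ray(c,uv,h):
    K=c["mtx"];T=c["cam_to_world"];d=T[:3,:3]@[(uv[0]-K[0,2])/K[0,0],-(uv[1]-K[1,2])/K[1,1],-1.]
    o=T[:3,3];return o+d*(h-o[2])/d[2]
def rect(xy):
    (c,wh,a)=cv2.minAreaRect(np.float32(xy)*1000);b=cv2.boxPoints((c,wh,a));return np.round(c,1),np.round(wh,1),round(a,1)
E
python3 - <<'E'
import pickle;from h import *
d=pickle.load(open("c0.pkl","rb"))
c=d["top"];P=cloud(c);f=c["frame"]
def reg(r0,r1,c0,c1,lo,hi):
    m=np.zeros(f.shape[:2],bool);m[r0:r1,c0:c1]=1;m&=(P[...,2]>lo)&(P[...,2]<hi);return m
m=reg(225,300,295,395,.09,.11);print("grinder top",m.sum(),rect(P[m][:,:2]),np.median(P[m][:,2]))
m=reg(225,300,295,395,.155,.18);print("lid",m.sum(),rect(P[m][:,:2]),P[m].mean(0))
m=reg(190,225,210,243,.055,.07);print("block top",m.sum(),rect(P[m][:,:2]),P[m].mean(0))
for n,(a,b,e,g) in dict(key=(193,215,217,232),k2=(185,205,190,206),k3=(218,238,205,222)).items():
    m=reg(a,b,e,g,.08,.3);z=P[m][:,2];h=np.percentile(z,95);t=m&(P[...,2]>h-.012);print(n,m.sum(),h.round(3),P[t].mean(0).round(4),rect(P[t][:,:2]))
for n,(a,b,e,g) in dict(shaker=(195,218,283,300),orange=(215,250,236,268),mug=(178,210,160,187)).items():
    m=reg(a,b,e,g,.03,.2);print(n,P[m].mean(0).round(3),rect(P[m][:,:2]))
E
```

```text
grinder top 1357 (array([ 490.6, -289.2]), array([251.4, 135.7]), 89.5) 0.09941390557630014
lid 338 (array([ 516.4, -240. ]), array([68.4, 69.8]), 23.0) [ 0.51695335 -0.24039954  0.16119368]
block top 217 (array([510.7, 222.3]), array([58.6, 76.2]), 86.4) [0.50622763 0.21789649 0.06138348]
key 67 0.125 [0.5099 0.2212 0.1203] (array([510.7, 222.1]), array([18.8, 25. ]), 84.2)
k2 140 0.15 [0.4926 0.3128 0.1455] (array([493.2, 313.3]), array([23.8, 35.1]), 70.9)
k3 139 0.149 [0.4075 0.2086 0.1453] (array([408.8, 209.1]), array([24.2, 34.1]), 4.6)
shaker [ 0.604 -0.001  0.066] (array([6.072e+02, 3.000e-01]), array([35.8, 36.9]), 24.4)
orange [0.47  0.094 0.058] (array([473. ,  95.5]), array([58.4, 75.7]), 82.9)
mug [0.483 0.422 0.064] (array([479.5, 418.8]), array([73.3, 90.1]), 88.4)
```

Run:
```python
import pickle;from h import *
d=pickle.load(open("c0.pkl","rb"))
c=d["top"];P=cloud(c);f=c["frame"];hsv=cv2.cvtColor(f,cv2.COLOR_BGR2HSV)
m=np.zeros(f.shape[:2],np.uint8);m[225:300,305:378]=1
m&=((hsv[...,1]<60)&(hsv[...,2]>150)&(abs(P[...,2]-.1)<.006)).astype(np.uint8)
n,l,st,ce=cv2.connectedComponentsWithStats(m);k=1+st[1:,4].argmax();m=l==k
print(m.sum(),rect(P[m][:,:2]))
r=rect(P[m][:,:2]);print(cv2.boxPoints((r[0],r[1],r[2])).round(1).tolist())
# dark in front half of the top
from itertools import product
q=np.zeros_like(m);q[255:275,328:350]=1
q&=(hsv[...,2]<120)
for v,u in np.argwhere(q): print(u,v,hsv[v,u,2],ray(c,(u,v),.1).round(3)[:2],P[v,u,2].round(3))
```

```text
1230 (array([ 490.4, -239.5]), array([150.4, 131.8]), 88.7)
[[422.79998779296875, -313.20001220703125], [554.5999755859375, -316.20001220703125], [558.0, -165.8000030517578], [426.20001220703125, -162.8000030517578]]
346 255 117 [ 0.499 -0.246] 0.121
347 255 97 [ 0.501 -0.249] 0.144
348 255 61 [ 0.502 -0.252] 0.155
349 255 60 [ 0.504 -0.255] 0.152
337 264 93 [ 0.458 -0.229] 0.02
338 264 109 [ 0.459 -0.232] 0.028
338 265 114 [ 0.456 -0.233] 0.078
339 265 103 [ 0.457 -0.236] 0.019
342 266 100 [ 0.458 -0.247] 0.026
342 267 89 [ 0.455 -0.248] 0.08
343 267 92 [ 0.456 -0.251] 0.015
344 267 95 [ 0.458 -0.254] 0.024
341 268 116 [ 0.45  -0.246] 0.075
328 272 104 [ 0.42  -0.211] 0.075
329 272 106 [ 0.421 -0.214] 0.079
330 272 116 [ 0.423 -0.217] 0.089
328 273 105 [ 0.417 -0.212] 0.068
329 273 102 [ 0.418 -0.215] 0.071
330 273 103 [ 0.42  -0.219] 0.076
331 273 108 [ 0.421 -0.222] 0.078
332 273 111 [ 0.422 -0.225] 0.091
328 274 93 [ 0.414 -0.214] 0.054
329 274 99 [ 0.415 -0.217] 0.057
330 274 96 [ 0.416 -0.22 ] 0.064
331 274 94 [ 0.418 -0.223] 0.079
332 274 102 [ 0.419 -0.226] 0.073
333 274 103 [ 0.42  -0.229] 0.082
334 274 111 [ 0.422 -0.232] 0.088
```

Call:
{"api": "drive_tool", "payload": {"motion": "40 -47 0 0 0 0; 80 -95 0 0 0 0; 120 -142 0 0 0 0.03; 160 -190 0 0 0 0.06; 200 -237 0 0 0 0.1; 240 -284 0 0 0 0.14; 280 -332 0 0 0 0.18; 310 -375 0 0 0 0.18"}}

```text
t: 1.1
tcp_pos: [0.4795, 0.2505, 0.2562]
tcp_rot: [0.13, 3.139, -0.0]
ft_force: [0.2, 0.4, 0.0]
finger_gap: 0.0858
finger_force: 0.0
```

Run:
```python
from station import sensors,capture
import pickle;from h import *
s=sensors.observe();print(s["t"],s["tcp_pos"],s["tcp_rot"],s["joint_positions"].round(2) if hasattr(s["joint_positions"],"round") else s["joint_positions"])
w=capture("wrist");pickle.dump(w,open("w1.pkl","wb"));cv2.imwrite("pics/w1.png",w["frame"]);print(w["cam_to_world"].round(3))
```

```text
1.1 [0.4794937  0.25045201 0.25617866] [ 1.29568023e-01  3.13885605e+00 -4.96443853e-04] [-0.88  0.11  0.35  1.75 -0.04  1.29  0.96]
[[ 0.083 -0.955 -0.285  0.407]
 [ 0.997  0.079  0.024  0.255]
 [-0.001 -0.286  0.958  0.375]
 [ 0.     0.     0.     1.   ]]
```

View pics/w1.png

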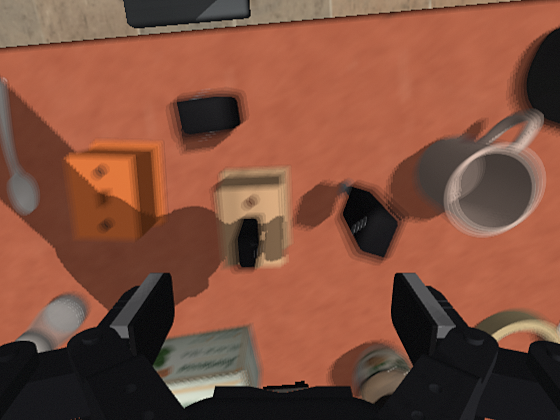

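The wrist view is motion-blurred. The wood block is at (252,217), the small handle at (248,242) and the decoy keys at (208,115) and (370,222). I'll settle over the block and measure again.

Call:
{"api": "drive_tool", "payload": {"motion": "15 -15 0 0 0 0; 30 -29 0 0 0 0; 30 -29 0 0 0 0; 30 -29 0 0 0 0"}}

```text
t: 1.65
tcp_pos: [0.5075, 0.2247, 0.256]
tcp_rot: [-0.127, -3.138, 0.0]
ft_force: [-0.4, -0.3, 0.6]
finger_gap: 0.0854
finger_force: 0.0
```

Run:
```python
from station import sensors,capture
import pickle;from h import *
s=sensors.observe();print(s["t"],s["tcp_pos"],s["tcp_rot"])
w=capture("wrist");pickle.dump(w,open("w2.pkl","wb"));f=w["frame"]
P=cloud(w);z=P[...,2];hsv=cv2.cvtColor(f,cv2.COLOR_BGR2HSV)
cen=np.hypot(P[...,0]-.51,P[...,1]-.222)
m=(abs(z-.062)<.005)&(cen<.055);print("block",m.sum(),rect(P[m][:,:2]))
m=(abs(z-.122)<.005)&(cen<.035);print("handle top",m.sum(),rect(P[m][:,:2]),P[m].mean(0))
out=f.copy();out=cv2.resize(f[100:400,100:500],(800,600));cv2.imwrite("pics/w2.png",out)
```

```text
1.65 [0.50746562 0.2246776  0.25601324] [-1.27294112e-01 -3.13820664e+00  9.03148021e-05]
block 4245 (array([513. , 222.5]), array([56.2, 74.7]), 87.5)
handle top 885 (array([512.5, 222.6]), array([18.8, 25.5]), 86.0) [0.5116068  0.22263747 0.12268074]
```

View pics/w2.png

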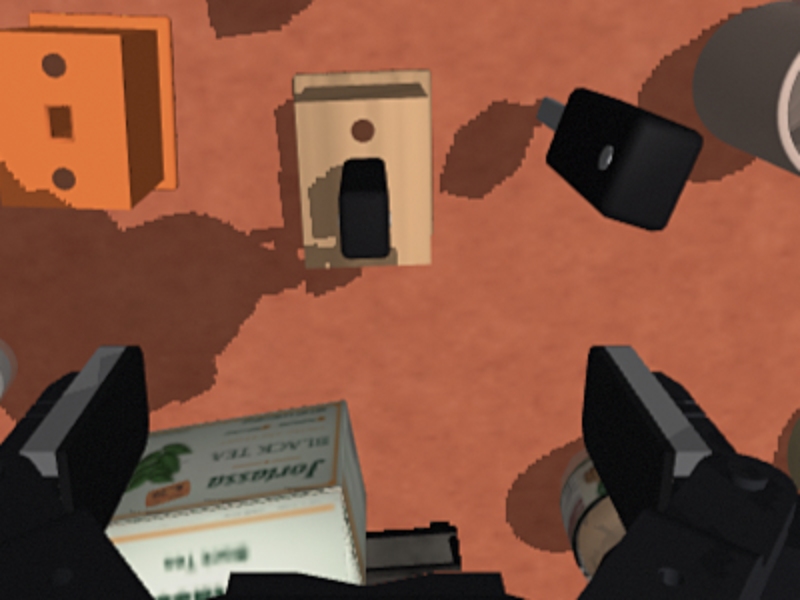

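Call:
{"api": "drive_tool", "payload": {"motion": "3 -1 0 0 0 0.03; 5 -2 -30 0 0 0.03; 5 -2 -70 0 0 0.03; 5 -2 -110 0 0 0.03; 5 -2 -135 0 0 0.03; 5 -2 -150 0 0 0.03; 5 -2 -150 0 0 0.03; 5 -2 -150 0 0 0.03", "grip": 0.4}}

```text
t: 2.7
tcp_pos: [0.5139, 0.2222, 0.1074]
tcp_rot: [0.081, 3.139, 0.001]
ft_force: [0.8, -0.1, 0.7]
finger_gap: 0.0517
finger_force: 0.0
```

Call:
{"api": "drive_tool", "payload": {"motion": "0 0 0 0 0 0; 0 0 0 0 0 0; 0 0 0 0 0 0; 0 0 0 0 0 0; 0 0 0 0 0 0; 0 0 0 0 0 0", "grip": 1, "squeeze": 100}}

```text
t: 3.45
tcp_pos: [0.5137, 0.2222, 0.1072]
tcp_rot: [0.081, 3.139, 0.001]
ft_force: [-0.5, 0.1, 6.3]
finger_gap: 0.0171
finger_force: 97.4
```

Call:
{"api": "drive_tool", "payload": {"motion": "0 0 15 0 0 0; 0 0 50 0 0 0; 0 0 100 0 0 0; 0 0 150 0 0 0; -5 -50 155 0 0 0; -12 -105 155 0 0 0; -20 -160 155 0 0 0; -28 -215 155 0 0 0.03"}}

```text
t: 4.45
tcp_pos: [0.4845, 0.0047, 0.262]
tcp_rot: [0.034, 3.141, 0.0]
ft_force: [1.0, -0.1, -0.6]
finger_gap: 0.0173
finger_force: 98.6
```

Call:
{"api": "drive_tool", "payload": {"motion": "-8 -55 0 0 0 0; -16 -110 0 0 0 0; -24 -165 0 0 0 0; -29 -210 0 0 0 0; -31 -236 0 0 0 0; -31 -246 0 0 0 0; -31 -246 0 0 0 0; -31 -246 0 0 0 0"}}

```text
t: 5.45
tcp_pos: [0.4546, -0.2378, 0.2613]
tcp_rot: [-0.031, -3.141, -0.001]
ft_force: [-0.5, 0.3, -0.2]
finger_gap: 0.0169
finger_force: 98.6
```

Run:
```python
from station import sensors,capture
import pickle;from h import *
s=sensors.observe();print(s["t"],s["tcp_pos"],s["tcp_rot"],s["ft_force"])
w=capture("wrist");pickle.dump(w,open("w3.pkl","wb"));f=w["frame"]
P=cloud(w);z=P[...,2];T=w["cam_to_world"];K=w["mtx"]
def px(p):
    q=np.linalg.inv(T)@np.r_[p,1];return np.array([K[0,2]+K[0,0]*q[0]/-q[2],K[1,2]-K[1,1]*q[1]/-q[2]])
u,v=px([.4554,-.2387,.1]).astype(int);print(u,v,"tip",px(s["tcp_pos"]-[0,0,.095]))
x0,y0=max(u-140,0),max(v-105,0);cv2.imwrite("pics/w3.png",cv2.resize(f[y0:y0+210,x0:x0+280],(800,600)));print(x0,y0)
m=(abs(z-.1)<.004)&(P[...,0]<.475);print(rect(P[m][:,:2]))
```

```text
5.45 [ 0.45458435 -0.23781098  0.26127399] [-3.14956148e-02 -3.14117487e+00 -7.25638566e-04] [-0.53529399  0.27261912 -0.18930393]
282 196 tip [284.57667166 223.38353074]
142 91
(array([ 451.5, -238.6]), array([150.6,  50.4]), 88.7)
```

View pics/w3.png

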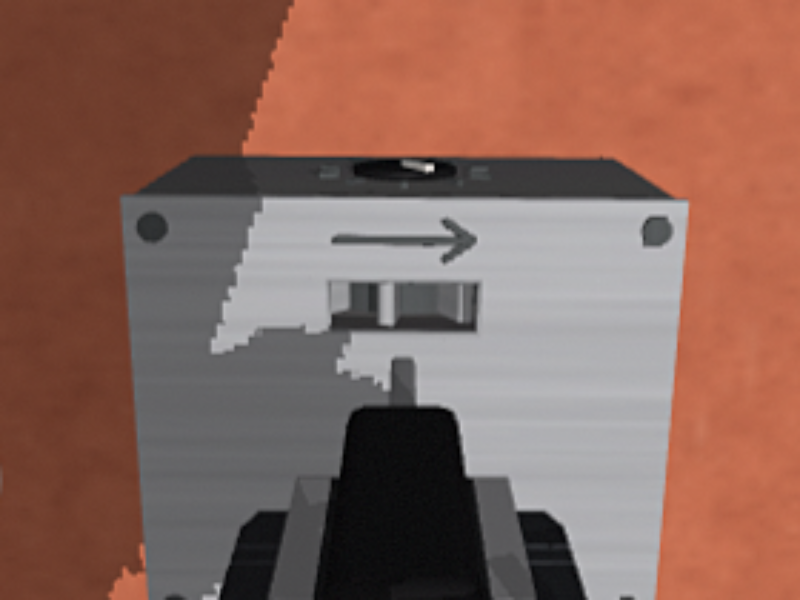

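The arrow points right, which is world +y. The slot spans crop (328–480, 282–332), with teeth at about u=388 and 463, and the blade tip is at (402,358). The gap between teeth to aim for is about 13 mm to -y of the slot centre.

Call:
{"api": "drive_tool", "payload": {"motion": "1 -6 -15 0 0 0; 2 -11 -35 0 0 0; 2 -11 -55 0 0 0; 2 -11 -60 0 0 0; 2 -11 -64 0 0 0; 2 -11 -67 0 0 0; 2 -11 -69 0 0 0; 2 -11 -71 0 0 0"}}

```text
t: 6.5
tcp_pos: [0.4564, -0.2502, 0.1905]
tcp_rot: [0.034, 3.141, -0.0]
ft_force: [-0.3, -0.3, -1.6]
finger_gap: 0.0171
finger_force: 98.5
```

Call:
{"api": "drive_tool", "payload": {"motion": "0 0 -2 0 0 0; 0 0 -4 0 0 0; 0 0 -6 0 0 0; 0 0 -6 0 0 0"}}

```text
t: 7.0
tcp_pos: [0.4561, -0.2501, 0.1841]
tcp_rot: [-0.034, -3.141, 0.0]
ft_force: [-0.2, -0.9, -2.3]
finger_gap: 0.0171
finger_force: 98.5
```

Call:
{"api": "drive_tool", "payload": {"motion": "0 0 -2 0 0 0; 0 0 -4 0 0 0; 0 0 -6 0 0 0; 0 0 -6 0 0 0"}}

```text
t: 7.5
tcp_pos: [0.4561, -0.2501, 0.1781]
tcp_rot: [-0.034, -3.141, 0.0]
ft_force: [0.3, -0.5, -0.9]
finger_gap: 0.0168
finger_force: 98.5
```

Call:
{"api": "drive_tool", "payload": {"motion": "0 1 0 0 0 0; 0 2 0 0 0 0; 0 3 0 0 0 0; 0 4 0 0 0 0; 0 5 0 0 0 0; 0 6 0 0 0 0; 0 7 0 0 0 0; 0 8 0 0 0 0"}}

```text
t: 8.5
tcp_pos: [0.4563, -0.2422, 0.1784]
tcp_rot: [0.034, 3.141, -0.0]
ft_force: [0.5, -2.1, 0.2]
finger_gap: 0.0167
finger_force: 98.8
```

Call:
{"api": "drive_tool", "payload": {"motion": "0 1 0 0 0 0; 0 2 0 0 0 0; 0 3 0 0 0 0; 0 4 0 0 0 0; 0 5 0 0 0 0; 0 6 0 0 0 0"}}

```text
t: 9.25
tcp_pos: [0.4563, -0.2361, 0.1783]
tcp_rot: [0.034, 3.141, -0.0]
ft_force: [0.8, -3.3, 0.2]
finger_gap: 0.0169
finger_force: 98.7
```

Call:
{"api": "drive_tool", "payload": {"motion": "0 1 0 0 0 0; 0 2 0 0 0 0; 0 3 0 0 0 0; 0 4 0 0 0 0; 0 5 0 0 0 0; 0 6 0 0 0 0"}}

```text
t: 10.0
tcp_pos: [0.456, -0.2301, 0.1782]
tcp_rot: [-0.034, -3.141, -0.0]
ft_force: [-0.1, -3.1, -2.7]
finger_gap: 0.0169
finger_force: 98.5
```

Call:
{"api": "drive_tool", "payload": {"motion": "0 1 0 0 0 0; 0 2 0 0 0 0; 0 3 0 0 0 0; 0 4 0 0 0 0"}}

```text
t: 10.5
tcp_pos: [0.4562, -0.2261, 0.1783]
tcp_rot: [-0.034, -3.141, 0.0]
ft_force: [0.0, -3.5, -1.5]
finger_gap: 0.0172
finger_force: 98.5
```

Call:
{"api": "drive_tool", "payload": {"motion": "0 1 0 0 0 0; 0 2 0 0 0 0; 0 3 0 0 0 0; 0 4 0 0 0 0"}}

```text
t: 11.0
tcp_pos: [0.4563, -0.2221, 0.1784]
tcp_rot: [0.034, 3.141, -0.0]
ft_force: [-0.4, -2.8, -0.9]
finger_gap: 0.017
finger_force: 98.5
```

Call:
{"api": "drive_tool", "payload": {"motion": "0 -3 0 0 0 0; 0 -3 12 0 0 0; 0 -3 24 0 0 0; 0 -16 24 0 0 0; 0 -28 24 0 0 0; 0 -28 20 0 0 0; 0 -28 15 0 0 0; 0 -28 13 0 0 0"}}

```text
t: 12.0
tcp_pos: [0.456, -0.2496, 0.1907]
tcp_rot: [-0.034, -3.14, -0.001]
ft_force: [-0.2, 0.5, -2.1]
finger_gap: 0.017
finger_force: 98.7
```

Call:
{"api": "drive_tool", "payload": {"motion": "0 0 -2 0 0 0; 0 0 -4 0 0 0; 0 0 -6 0 0 0; 0 0 -6 0 0 0"}}

```text
t: 12.5
tcp_pos: [0.4562, -0.2501, 0.1852]
tcp_rot: [-0.034, -3.141, -0.0]
ft_force: [-0.4, 0.5, -1.4]
finger_gap: 0.0168
finger_force: 98.7
```

Call:
{"api": "drive_tool", "payload": {"motion": "0 0 -2 0 0 0; 0 0 -4 0 0 0; 0 0 -6 0 0 0; 0 0 -7 0 0 0"}}

```text
t: 13.0
tcp_pos: [0.4562, -0.2501, 0.1781]
tcp_rot: [-0.034, -3.141, -0.0]
ft_force: [0.2, 0.8, -1.0]
finger_gap: 0.0169
finger_force: 98.7
```

Run:
```python
from station import sensors,capture
import pickle;from h import *
w4=capture("wrist");pickle.dump(w4,open("w4.pkl","wb"))
ims=[]
for n,w in(("w3",pickle.load(open("w3.pkl","rb"))),("w4",w4)):
    T=w["cam_to_world"];K=w["mtx"];f=w["frame"];g=f.min(2)
    # world-axis-aligned ortho view of the dial plane x=0.424 (4 px/mm), y +-25, z 54+-25
    ys=(np.arange(200)-100)/4000;Y,Z=np.meshgrid(ys,-ys);X=.424+0*Y-np.tan(np.radians(1.3))*0
    Q=np.stack([X,-.237+Y,.054+Z,1+0*Y],-1)@np.linalg.inv(T).T
    u=(K[0,2]+K[0,0]*Q[...,0]/-Q[...,2]).astype(np.float32);v=(K[1,2]-K[1,1]*Q[...,1]/-Q[...,2]).astype(np.float32)
    print(n,u.min(),u.max(),v.min(),v.max())
    ims.append(cv2.resize(cv2.remap(f,u,v,cv2.INTER_CUBIC),(400,400)))
    c=f[max(int(v.min())-5,0):int(v.max())+6,int(u.min())-5:int(u.max())+6];ims.append(cv2.resize(c,(400,200),interpolation=cv2.INTER_CUBIC))
cv2.imwrite("pics/dial.png",np.hstack([np.vstack(ims[:2]),np.vstack(ims[2:])]))
```

```text
w3 253.33612 314.84503 144.70532 153.33905
w4 263.6006 347.5111 155.85957 170.17827
```

View pics/dial.png

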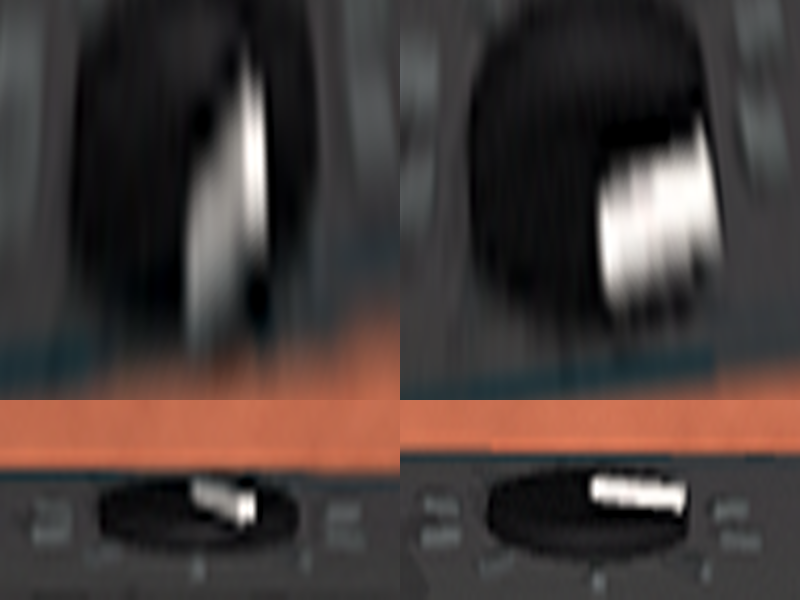

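The pointer went from about 30° to about 70° past upright. Together with the tooth phase, this suggests the burrs meet at about 109°. So this stroke should run free, and the next should stop early, with a tooth near the top.

Call:
{"api": "drive_tool", "payload": {"motion": "0 1 0 0 0 0; 0 2 0 0 0 0; 0 3 0 0 0 0; 0 4 0 0 0 0; 0 5 0 0 0 0; 0 6 0 0 0 0; 0 7 0 0 0 0; 0 8 0 0 0 0"}}

```text
t: 14.05
tcp_pos: [0.4562, -0.2427, 0.1784]
tcp_rot: [0.035, 3.141, -0.002]
ft_force: [-0.1, -3.2, -1.8]
finger_gap: 0.0171
finger_force: 98.5
```

Call:
{"api": "drive_tool", "payload": {"motion": "0 1 0 0 0 0; 0 2 0 0 0 0; 0 3 0 0 0 0; 0 4 0 0 0 0; 0 5 0 0 0 0; 0 6 0 0 0 0; 0 7 0 0 0 0; 0 8 0 0 0 0"}}

```text
t: 15.05
tcp_pos: [0.4562, -0.2341, 0.1782]
tcp_rot: [-0.034, -3.141, 0.0]
ft_force: [0.8, -4.7, -1.3]
finger_gap: 0.0169
finger_force: 98.5
```

Call:
{"api": "drive_tool", "payload": {"motion": "0 1 0 0 0 0; 0 2 0 0 0 0; 0 3 0 0 0 0; 0 4 0 0 0 0; 0 5 0 0 0 0; 0 6 0 0 0 0"}}

```text
t: 15.8
tcp_pos: [0.4562, -0.2281, 0.1783]
tcp_rot: [-0.034, -3.141, -0.0]
ft_force: [-0.3, -3.7, -1.8]
finger_gap: 0.0167
finger_force: 98.5
```

Free as predicted. I'll push a little further, then re-seat behind the next tooth.

Call:
{"api": "drive_tool", "payload": {"motion": "0 1 0 0 0 0; 0 2 0 0 0 0; 0 2 0 0 0 0"}}

```text
t: 16.18
tcp_pos: [0.4563, -0.226, 0.1783]
tcp_rot: [0.034, 3.141, 0.0]
ft_force: [-0.1, -3.5, -0.4]
finger_gap: 0.0166
finger_force: 98.5
```

Call:
{"api": "drive_tool", "payload": {"motion": "0 -3 0 0 0 0; 0 -3 12 0 0 0; 0 -3 24 0 0 0; 0 -14 24 0 0 0; 0 -24 24 0 0 0; 0 -24 20 0 0 0; 0 -24 15 0 0 0; 0 -24 13 0 0 0"}}

```text
t: 17.18
tcp_pos: [0.456, -0.2498, 0.1905]
tcp_rot: [-0.034, -3.14, -0.0]
ft_force: [-0.4, 0.7, -1.6]
finger_gap: 0.0168
finger_force: 98.7
```

Call:
{"api": "drive_tool", "payload": {"motion": "0 0 -2 0 0 0; 0 0 -4 0 0 0; 0 0 -6 0 0 0; 0 0 -6 0 0 0"}}

```text
t: 17.68
tcp_pos: [0.4562, -0.2501, 0.1852]
tcp_rot: [-0.034, -3.141, 0.0]
ft_force: [-0.4, 0.2, -1.3]
finger_gap: 0.0168
finger_force: 98.7
```

Call:
{"api": "drive_tool", "payload": {"motion": "0 0 -2 0 0 0; 0 0 -4 0 0 0; 0 0 -6 0 0 0; 0 0 -7 0 0 0"}}

```text
t: 18.18
tcp_pos: [0.4562, -0.2502, 0.1781]
tcp_rot: [-0.034, -3.141, 0.0]
ft_force: [0.2, 0.1, -1.2]
finger_gap: 0.0168
finger_force: 98.7
```

Call:
{"api": "drive_tool", "payload": {"motion": "0 0.5 0 0 0 0; 0 1 0 0 0 0; 0 1.5 0 0 0 0; 0 2 0 0 0 0; 0 2.5 0 0 0 0; 0 3 0 0 0 0; 0 3.5 0 0 0 0; 0 4 0 0 0 0"}}

```text
t: 19.18
tcp_pos: [0.4562, -0.2466, 0.1784]
tcp_rot: [0.035, 3.141, -0.001]
ft_force: [0.6, -2.3, -2.4]
finger_gap: 0.0168
finger_force: 98.5
```

Call:
{"api": "drive_tool", "payload": {"motion": "0 0.3 0 0 0 0; 0 0.6 0 0 0 0; 0 0.9 0 0 0 0; 0 1 0 0 0 0"}}

```text
t: 19.68
tcp_pos: [0.4563, -0.2454, 0.1785]
tcp_rot: [0.034, 3.141, -0.0]
ft_force: [0.1, -3.4, 0.3]
finger_gap: 0.017
finger_force: 98.8
```

Call:
{"api": "drive_tool", "payload": {"motion": "0 0.3 0 0 0 0; 0 0.6 0 0 0 0; 0 0.8 0 0 0 0; 0 0.8 0 0 0 0"}}

```text
t: 20.18
tcp_pos: [0.4563, -0.2443, 0.1783]
tcp_rot: [0.034, 3.141, 0.0]
ft_force: [0.4, -3.5, -0.5]
finger_gap: 0.0169
finger_force: 98.9
```

Call:
{"api": "drive_tool", "payload": {"motion": "0 0.3 0 0 0 0; 0 0.6 0 0 0 0; 0 0.8 0 0 0 0; 0 0.8 0 0 0 0"}}

```text
t: 20.68
tcp_pos: [0.4563, -0.2435, 0.1783]
tcp_rot: [0.034, 3.141, 0.0]
ft_force: [0.6, -2.7, 0.3]
finger_gap: 0.0173
finger_force: 98.9
```

Call:
{"api": "drive_tool", "payload": {"motion": "0 0.3 0 0 0 0; 0 0.6 0 0 0 0; 0 0.8 0 0 0 0; 0 0.8 0 0 0 0"}}

```text
t: 21.18
tcp_pos: [0.4563, -0.2427, 0.1783]
tcp_rot: [-0.034, -3.141, -0.0]
ft_force: [0.8, -2.6, -0.0]
finger_gap: 0.0169
finger_force: 98.9
```

Call:
{"api": "drive_tool", "payload": {"motion": "0 0.3 0 0 0 0; 0 0.5 0 0 0 0; 0 0.5 0 0 0 0"}}

```text
t: 21.55
tcp_pos: [0.4562, -0.2423, 0.1783]
tcp_rot: [-0.034, -3.141, 0.0]
ft_force: [-0.2, -2.9, -0.0]
finger_gap: 0.0171
finger_force: 98.9
```

Call:
{"api": "drive_tool", "payload": {"motion": "0 0.3 0 0 0 0; 0 0.5 0 0 0 0; 0 0.5 0 0 0 0"}}

```text
t: 21.92
tcp_pos: [0.4562, -0.2421, 0.1783]
tcp_rot: [0.035, 3.141, -0.001]
ft_force: [0.6, -5.2, -1.2]
finger_gap: 0.0172
finger_force: 98.7
```

Call:
{"api": "drive_tool", "payload": {"motion": "0 0.2 0 0 0 0; 0 0.4 0 0 0 0; 0 0.4 0 0 0 0"}}

```text
t: 22.3
tcp_pos: [0.4562, -0.2419, 0.1783]
tcp_rot: [0.035, 3.141, -0.001]
ft_force: [0.5, -6.0, -1.6]
finger_gap: 0.0171
finger_force: 98.6
```

Call:
{"api": "drive_tool", "payload": {"motion": "0 0.3 0 0 0 0; 0 0.6 0 0 0 0; 0 0.7 0 0 0 0; 0 0.7 0 0 0 0"}}

```text
t: 22.8
tcp_pos: [0.4561, -0.2417, 0.1783]
tcp_rot: [0.035, 3.141, -0.003]
ft_force: [1.6, -7.5, -1.8]
finger_gap: 0.0169
finger_force: 98.6
```

Call:
{"api": "drive_tool", "payload": {"motion": "0 0.3 0 0 0 0; 0 0.6 0 0 0 0; 0 0.9 0 0 0 0; 0 1 0 0 0 0; 0 1 0 0 0 0"}}

```text
t: 23.42
tcp_pos: [0.4561, -0.2415, 0.1784]
tcp_rot: [0.036, 3.141, -0.004]
ft_force: [1.2, -9.5, -2.8]
finger_gap: 0.017
finger_force: 98.5
```

Call:
{"api": "drive_tool", "payload": {"motion": "0 0.4 0 0 0 0; 0 0.8 0 0 0 0; 0 1.1 0 0 0 0; 0 1.1 0 0 0 0; 0 1.1 0 0 0 0; 0 1.1 0 0 0 0"}}

```text
t: 24.18
tcp_pos: [0.4561, -0.2411, 0.1784]
tcp_rot: [0.037, 3.141, -0.006]
ft_force: [1.4, -13.2, -4.4]
finger_gap: 0.0169
finger_force: 98.3
```

Call:
{"api": "drive_tool", "payload": {"motion": "0 0.2 0 0 0 0; 0 0.2 0 0 0 0; 0 0.2 0 0 0 0; 0 0.2 0 0 0 0"}}

```text
t: 24.68
tcp_pos: [0.456, -0.2411, 0.1784]
tcp_rot: [0.037, 3.14, -0.007]
ft_force: [1.3, -14.4, -5.7]
finger_gap: 0.0171
finger_force: 98.3
```

Call:
{"api": "drive_tool", "payload": {"motion": "0 -2 0 0 0 0; 0 -4 0 0 0 0; 0 -6 0 0 0 0; 0 -6 0 0 0 0; 0 -6 10 0 0 0; 0 -6 25 0 0 0; 0 -6 55 0 0 0; 0 -6 84 0 0 0"}}

```text
t: 25.68
tcp_pos: [0.4562, -0.2445, 0.2643]
tcp_rot: [0.035, 3.141, -0.0]
ft_force: [0.6, 0.7, -1.6]
finger_gap: 0.0168
finger_force: 99.2
```

Call:
{"api": "drive_tool", "payload": {"motion": "0 0 0 0 0 0; 0 0 0 0 0 0; 0 0 0 0 0 0"}}

```text
t: 26.05
tcp_pos: [0.4558, -0.2441, 0.2616]
tcp_rot: [-0.034, -3.14, -0.0]
ft_force: [1.3, -0.4, -0.9]
finger_gap: 0.0169
finger_force: 99.3
```

Run:
```python
from station import sensors,capture
import pickle;from h import *
s=sensors.observe();print(s["t"],s["tcp_pos"],s["tcp_rot"],s["ft_force"])
w=capture("wrist");pickle.dump(w,open("w5.pkl","wb"))
f=w["frame"];cv2.imwrite("pics/w5.png",cv2.resize(f[91:301,142:422],(800,600)))
```

```text
26.05 [ 0.45582481 -0.24409271  0.26157563] [-3.41032945e-02 -3.14011620e+00 -4.32266604e-04] [ 1.32432479 -0.41163573 -0.85998672]
```

View pics/w5.png

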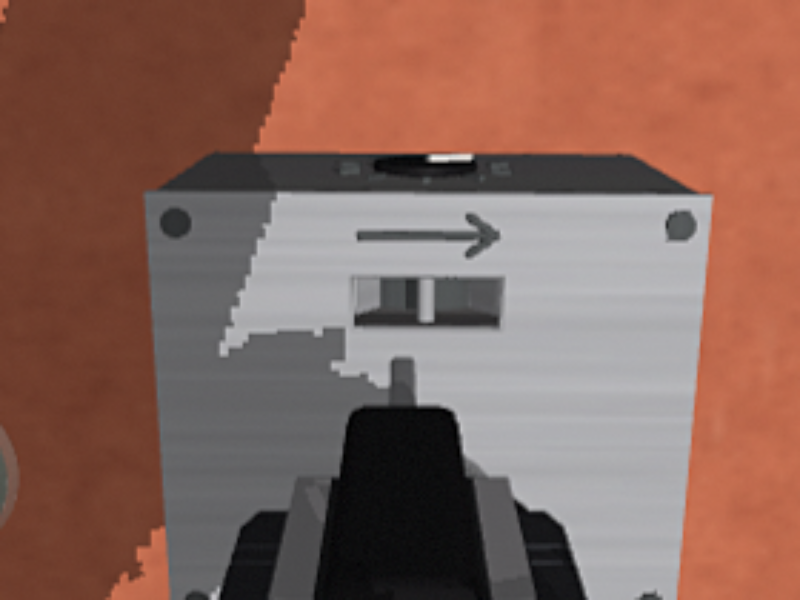

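The slot view shows a tooth exactly at the top, at (427,300), with the pointer just past horizontal. This matches the burrs meeting at 109°. The key still sits straight in the grip, so I'll take it home.

Call:
{"api": "drive_tool", "payload": {"motion": "6 50 0 0 0 0; 13 107 0 0 0 0; 20 164 0 0 0 0; 28 222 0 0 0 -0.03; 35 280 0 0 0 -0.03; 42 338 0 0 0 -0.03; 49 395 0 0 0 -0.03; 55 440 0 0 0 -0.03"}}

```text
t: 27.1
tcp_pos: [0.5108, 0.1982, 0.2614]
tcp_rot: [-0.079, -3.139, 0.001]
ft_force: [0.2, -0.5, -1.0]
finger_gap: 0.017
finger_force: 99.3
```

Call:
{"api": "drive_tool", "payload": {"motion": "2 20 0 0 0 0; 3 26 0 0 0 0; 3 26 0 0 0 0; 3 26 0 0 0 0"}}

```text
t: 27.6
tcp_pos: [0.5145, 0.2199, 0.2625]
tcp_rot: [0.085, 3.14, -0.0]
ft_force: [0.8, 0.1, -1.9]
finger_gap: 0.0165
finger_force: 99.3
```

Call:
{"api": "drive_tool", "payload": {"motion": "0 0 -25 0 0 0; 0 0 -60 0 0 0; 0 0 -85 0 0 0; 0 0 -95 0 0 0; 0 0 -95 0 0 0; 0 0 -95 0 0 0"}}

```text
t: 28.35
tcp_pos: [0.5149, 0.2216, 0.1686]
tcp_rot: [0.082, 3.139, 0.002]
ft_force: [0.5, -0.4, -1.6]
finger_gap: 0.017
finger_force: 99.3
```

Call:
{"api": "drive_tool", "payload": {"motion": "-1 0.5 0 0 0 0; -1 0.5 -5 0 0 0; -1 0.5 -9 0 0 0; -1 0.5 -12 0 0 0; -1 0.5 -15 0 0 0; -1 0.5 -18 0 0 0; -1 0.5 -20 0 0 0; -1 0.5 -20 0 0 0"}}

```text
t: 29.35
tcp_pos: [0.5132, 0.2221, 0.1471]
tcp_rot: [-0.081, -3.14, 0.0]
ft_force: [0.5, 0.2, -1.6]
finger_gap: 0.017
finger_force: 99.3
```

In the socket (tip about 10 mm below the mouth) with no contact force. Lowering the rest.

Call:
{"api": "drive_tool", "payload": {"motion": "0 0 -7 0 0 0; 0 0 -14 0 0 0; 0 0 -21 0 0 0; 0 0 -28 0 0 0; 0 0 -33 0 0 0; 0 0 -37 0 0 0; 0 0 -38 0 0 0; 0 0 -38 0 0 0"}}

```text
t: 30.35
tcp_pos: [0.5133, 0.2222, 0.1094]
tcp_rot: [0.081, 3.14, 0.0]
ft_force: [-0.3, -0.1, -1.5]
finger_gap: 0.0174
finger_force: 99.3
```

Call:
{"api": "drive_tool", "payload": {"motion": "0 0 -0.5 0 0 0; 0 0 -1 0 0 0; 0 0 -1.5 0 0 0; 0 0 -1.5 0 0 0"}}

```text
t: 30.85
tcp_pos: [0.5132, 0.2221, 0.1078]
tcp_rot: [-0.081, -3.14, 0.0]
ft_force: [0.1, -0.9, -1.4]
finger_gap: 0.0169
finger_force: 99.3
```

Call:
{"api": "drive_tool", "payload": {"motion": "0 0 -0.5 0 0 0; 0 0 -0.5 0 0 0; 0 0 -0.5 0 0 0; 0 0 -0.5 0 0 0; 0 0 -0.5 0 0 0; 0 0 -0.5 0 0 0", "grip": 0.4}}

```text
t: 31.6
tcp_pos: [0.5133, 0.2222, 0.1073]
tcp_rot: [0.081, 3.14, 0.0]
ft_force: [-0.4, -0.1, 0.1]
finger_gap: 0.0511
finger_force: 0.0
```

Call:
{"api": "drive_tool", "payload": {"motion": "0 0 15 0 0 0; 0 0 40 0 0 0; 0 0 80 0 0 0; 0 0 120 0 0 0; 0 0 148 0 0 0; 0 0 148 0 0 0; 0 0 148 0 0 0; 0 0 148 0 0 0"}}

```text
t: 32.6
tcp_pos: [0.5128, 0.2219, 0.2544]
tcp_rot: [-0.081, -3.139, 0.002]
ft_force: [0.6, 0.3, 0.6]
finger_gap: 0.0514
finger_force: 0.0
```

Run:
```python
from station import sensors,capture
from h import *
s=sensors.observe();print(s["t"],s["tcp_pos"],s["ft_force"],s["finger_gap"])
w=capture("wrist");P=cloud(w);z=P[...,2];cen=np.hypot(P[...,0]-.51,P[...,1]-.222)
m=(abs(z-.062)<.005)&(cen<.055);print("block",rect(P[m][:,:2]))
m=(abs(z-.122)<.006)&(cen<.035);print("handle",m.sum(),rect(P[m][:,:2]),P[m].mean(0))
cv2.imwrite("pics/w6.png",w["frame"])
```

```text
32.6 [0.51275609 0.22189635 0.25442522] [0.60904294 0.3140172  0.56744479] 0.05142459787340486
block (array([513. , 222.5]), array([56.2, 74.6]), 87.5)
handle 909 (array([511.7, 220.8]), array([18.7, 25.6]), 87.4) [0.51095593 0.22090353 0.1226521 ]
```

View pics/w6.png

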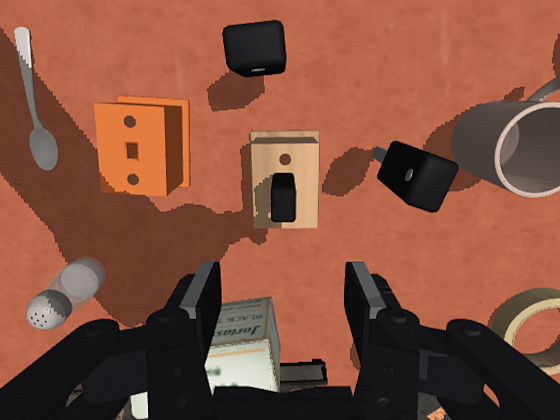

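The key stands upright and fully down in its block at (284,198), with the same handle height as at the start. Nothing around it has moved.

```bash
python3 -c "
from station import arm;print(arm.sign_off())"
```

```text
the job is handed in; nothing more can be done
None
```

The job is done and handed in (no verdict came back): the wheel was turned until the burrs met and held there under a 13–14 N push, and the key is back fully down in its block with the nearby things unmoved, at about 33 s of the 72 s allowed.

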